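Dress the quick-change spindle of a bench grinder

ROBOT

A 7-joint arm with a two-finger parallel gripper is mounted at the origin on a cart in front of the work surface, level with it; the furniture and walls round the work are solid. World frame = base frame: x ahead of the robot, y to its left, z up, the work surface at z = 0. Lengths are in m, angles in degrees, forces in N, time in s.
With the tool pointing down it reaches from about 0.425 to 0.875 m from the base axis. Payload 4.7 kg.
Tool frame: the origin (TCP) lies between the finger pads; the fingertips stand 22 mm ahead of it and the grasp point (between the pads) lies 3 mm ahead of it; z points along the fingers, y is the line along which they close (so a half turn about z gives the same grasp; the last joint's range is limited). The gripper opens to 87 mm and grips with 3 to 60 N. Pads are 19 mm wide; open, the fingers measure 117 mm over their backs; the gripper's body (75 mm by 190 mm) begins 51 mm behind the grasp point.
Start: joints at [64.75, 18.392, -4.016, 83.108, 1.295, 78.541, -3.26], TCP at [0.286, -0.584, 0.245] pointing down, gripper open.
Joint ranges: [-163.93, 163.93], [-17.29, 119.83], [-79.2, 71.16], [3.27, 140.29], [-89.18, 269.18], [5.43, 117.66], [-154.24, 154.24]. Speed limits (degrees/s): [147.25, 147.25, 180, 180, 180, 180, 180].

INTERFACE

Orientations are given as [roll, pitch, yaw] about the fixed x, y, z axes, in that order (R = Rz(yaw) Ry(pitch) Rx(roll)).
In Python, from cell import env gives the robot as it stands.
- The arm moves only by the tool drive_tool, never from a script. Its argument "moves" is a list of rows, each a list of 3 entries, a list of its own where there are three numbers: the shift along the tool's x, y, z in mm, then the turn, a rotation vector about the tool's x, y, z in rad, then the closure, from 0 (fully open) to 1 (shut). In form: [[[x, y, z], [wx, wy, wz], jaw], ...]. A call has 1 to 12 rows; each row shifts and turns the commanded pose from where the row before left it, along the tool's axes as they then stand; what a row does not reach is not made up. A row lasts 1/12 s, in which the tool goes at most 41.7 mm and 7.16 degrees, less where a joint would pass 70% of its speed; a pose out of reach is approached as far as the arm can. A call with a gripper value outside its range is refused whole. The fingers move at their own pace and stop on an object; "newtons" is the grip in N (left out, the last holds). Time passes only in rows, so rows that do not move let the fingers close. It gives the time, the measured TCP pose, the force, the opening and the grip force at its end, in the units of the state.
- env.get_obs(): the state, without advancing time (a new reading comes with each control period).
- env.read_camera(name): name is "scene" or "top"; returns (picture, depth): 400x640x3 uint8, blue, green, red; 400x640 float32, m along the optical axis (not along the pixel's ray), 0 where there is no reading.
- env.get_calibration(name): a dict with "fx", "fy", "cx", "cy" (pixels), "T" (4x4, takes a point from camera to world coordinates). Camera axes: x right, y down, z forward; pixel columns grow to the right and rows downward; lengths in m; the calibration is good to about 2 mm. A picture is of the moment at which its call begins. get_calibration takes no time and is no camera call.
- env.sign_off(): hands the job in; it is judged then, once.
The state is a dict: "time_s": time; "qpos": joint angles; "joint_velocities": joint speeds; "effort": joint torques, N m; "tool_pos": TCP position; "tool_rot": TCP orientation; "force": force on the tool from outside, world axes, zero at the start; "wrist_torque": the same for the moment, N m; "grip_width": finger opening in m; "grasp_force": force on a finger pad.
Only numpy, scipy, OpenCV 4.12 (cv2) and the standard library are available. Lean on these libraries where they do the work, as an engineer would, in place of code of your own. Each camera call takes 0.05 s, during which the arm holds its last target. There are 200 camera calls.

TASK

Fit out the grinder's horizontal spindle: take the parts from the V rack and slide the brass collar on first, then the green-grey grinding wheel up against it, then the red end cap, and press the cap on until it has passed the little sprung catch on the spindle and the whole stack stays clamped against the spring plate. The depth of the spindle is not known, so feel your way and press gently: never more than about 25 N. Leave the other things on the desk where they are.

Things in the scene. Friction and masses are not known exactly. Their poses are not given: they have to be found in the camera images.
- grinder: Blue and grey bench grinder, fixed. Origin on the desk under it. Its spindle points along its own -x (to the robot, turned up to 0.25 rad), horizontal, axis at y = 0, 70 mm above the desk. Blue bearing block: front face at x = -28 mm, 46 mm wide, top 95 mm up; the motor behind is no higher than 96 mm. Base plate 90 mm wide, 10 mm thick, x = -40 to +110 mm.
- tip_mid (a point): Fixed point on the spindle's axis (grinder x = -143 mm): where the rod's tip is on average. The spindle was drawn out by hand and locked, so that rod, plate and catch together stand up to 14 mm nearer or farther along the axis than their _mid points: not measured, must be felt. Steel rod, 12 mm in diameter, the last 10 mm tapering to 4 mm at the tip.
- plate_mid (a point): Fixed point on the axis (grinder x = -59 mm), average place (+-14 mm) of the front face, at rest, of the sprung plate, 30 mm wide, that stops the stack; the tip is 84 mm ahead of it. The plate yields from about 2.4 N, at 0.3 N/mm, to a hard stop after 6 mm (4.2 N). It must go in a little over 4 mm for the catch to clear the cap; a steady 13 to 17 N (not the first jolt) gets there.
- catch_mid (a point): Fixed point on the axis (grinder x = -121 mm), average place (+-14 mm) of the catch's upright back face, which will hold the cap's outer end. The catch is a sprung brass wedge on top of the rod, 4 mm wide, 10 mm long, 3 mm proud, sloping to the tip: each part pushes it down in sliding over it (very roughly 0.5 to 3 N) and it springs up behind the part.
- rack: Wooden rack, fixed, 160 mm long, with two steel rods forming a V along its own x axis. Origin on the desk under its centre. Parts in it have their axis 60 mm above the desk; the V reaches 19 mm either side of that axis and up to 13 mm below it, so a part can be gripped from above across its diameter. Seats at x = -50, 0, +50 mm (+-5 mm), any part in any seat. Foot 62 mm wide, 6 mm thick.
- collar: Brass spacer collar with a fine groove round its middle. It is a plain round part, 40 mm in outer diameter, 24 mm long, with a straight 14 mm bore right through along its axis, both ends alike. Origin at its centre, its own x axis along the bore (either end may point to the robot). It starts lying in the rack's V, bore horizontal, along the rack's x axis; about 150 g.
- wheel: Green-grey grinding wheel with white paper discs on its faces. It is a plain round part, 40 mm in outer diameter, 22 mm long, with a straight 14 mm bore right through along its axis, both ends alike. Origin at its centre, its own x axis along the bore (either end may point to the robot). It starts lying in the rack's V, bore horizontal, along the rack's x axis; about 90 g.
- cap: Red knurled end cap with a steel bush. It is a plain round part, 40 mm in outer diameter, 20 mm long, with a straight 14 mm bore right through along its axis, both ends alike. Origin at its centre, its own x axis along the bore (either end may point to the robot). It starts lying in the rack's V, bore horizontal, along the rack's x axis; about 40 g.
- orange_driver: Small screwdriver with an orange handle, 110 mm long, 13 mm high, lying on the desk; a loose bystander. Origin under its centre.
- film_can: Black film canister, 33 mm wide, 49 mm high, standing; a loose bystander. Origin under its centre.
- eye_loupe: Black eye loupe, 34 mm wide, 28 mm high; a loose bystander. Origin under its centre.
Things that resemble listed ones, but are neither listed nor needed, are in the scene too. Of the things that look like the cap, the smaller one is meant.

How it is judged (in metres and radians):
On the way, in this order (a step that is already met when the one before it is completed fails the run):
1. the brass collar is threaded on the spindle (y of collar in the frame of grinder between -0.004 and 0.004 m and z of collar in the frame of grinder between 0.064 and 0.075 m and angle between the x axis of collar and the x axis of grinder, either way round below 0.15 rad and x of collar in the frame of grinder between -0.124 and -0.04 m), for 0.2 s.
2. the wheel is on the spindle, up against the collar (y of wheel in the frame of grinder between -0.004 and 0.004 m and z of wheel in the frame of grinder between 0.064 and 0.075 m and angle between the x axis of each of wheel, collar and the x axis of grinder, either way round below 0.15 rad and y of collar in the frame of grinder between -0.004 and 0.004 m and z of collar in the frame of grinder between 0.064 and 0.075 m and distance between wheel and collar below 0.0265 m), for 0.2 s.
At the end, for the whole second after the job is handed in: Collar, wheel and cap sit on the spindle in this order from the plate outward (within 4 mm sideways, 0.15 rad of its axis), face to face within 2.5 mm, at rest, and held clamped by the spring: at least 1 N between plate and collar, collar and wheel, wheel and cap (y of collar in the frame of grinder between -0.004 and 0.004 m and z of collar in the frame of grinder between 0.064 and 0.075 m and angle between the x axis of each of collar, wheel, cap and the x axis of grinder, either way round below 0.15 rad and y of wheel in the frame of grinder between -0.004 and 0.004 m and z of wheel in the frame of grinder between 0.064 and 0.075 m and y of cap in the frame of grinder between -0.004 and 0.004 m and z of cap in the frame of grinder between 0.064 and 0.075 m and distance between collar and wheel below 0.0255 m and distance between wheel and cap below 0.0235 m and distance between collar and cap above 0.04 m and x of collar in the frame of grinder above -0.09 m and x of cap in the frame of grinder below -0.09 m and contact force between collar and grinder above 1 N and contact force between collar and wheel above 1 N and contact force between wheel and cap above 1 N and linear speed of each of collar, wheel, cap below 0.02 m/s); the robot touches nothing.
It fails at once if more than 25 N between two of the parts (contact force between collar and wheel above 25 N or contact force between any of wheel, collar and cap above 25 N).
It fails at once if more than 50 N between a part and the grinder, all its contact points added up (about twice the push that is felt) (contact force between any of collar, wheel, cap and grinder above 50 N).
It fails at once if a bystander is shoved more than 3 cm (distance of any of orange_driver, film_can, eye_loupe from where it was at the start of the episode above 0.03 m).
It also fails if it takes over 72 s, if anything falls off the work surface, if the arm or the gripper's body presses on something with over 40 N, if the wrist force passes 120 N, or if a joint passes its speed limit or range.

## Working session

There is one attempt and no reset: what is moved stays moved. The work goes in short steps, Python scripts to look and compute and a tool call to move; the robot and the scene stay as the last step left them, time stands still between calls to the robot, and variables do not carry over. Pictures are saved under pics/ and viewed, at most 10 in all, crops included, and the job is handed in when it is done.

Besides the shell and the picture viewer there is one more tool, called after ">>>" in YAML: its name, and indented under it one key for each argument. drive_tool: Moves the arm, as the interface text tells. Its arguments: {"type":"object","properties":{"moves":{"type":"array"},"newtons":{"type":"number"}},"required":["moves"]}

```bash
mkdir -p pics; ls; python3 - <<'E'
from cell import env
import cv2,numpy as np
o=env.get_obs();print({k:np.round(v,3) for k,v in o.items()})
for n in("scene","top"):
    p,d=env.read_camera(n);cv2.imwrite(f"pics/{n}0.png",p);np.save(f"{n}0.npy",d);np.save(f"{n}0p.npy",p)
    c=env.get_calibration(n);print(n,c,d.min(),d.max())
E
```

```text
pics
{'time_s': np.float64(0.0), 'qpos': array([64.75 , 18.437, -4.017, 83.176,  1.297, 78.541, -3.261]), 'joint_velocities': array([-0.006, -0.043, -0.019,  0.036,  0.09 , -0.112, -0.034]), 'effort': array([ 0.0000e+00, -4.9129e+01, -4.0400e-01, -3.1253e+01, -6.4000e-02,
        4.4000e-02,  0.0000e+00]), 'tool_pos': array([ 0.285, -0.583,  0.243]), 'tool_rot': array([-1.79892e+02,  8.00000e-03,  2.60610e+01]), 'force': array([ 0.485, -0.367,  0.405]), 'wrist_torque': array([ 0.033,  0.016, -0.04 ]), 'grasp_force': np.float64(0.0), 'grip_width': np.float64(0.087)}
scene {'fx': 382.75901512054907, 'fy': 382.75901512054907, 'cx': 322.534937197404, 'cy': 198.52913539248615, 'T': array([[ 0.87024872, -0.39216237,  0.29812053,  0.28417449],
       [-0.4924711 , -0.6780903 ,  0.54558754, -0.46697978],
       [-0.01180627, -0.6216126 , -0.78323584,  0.75109419],
       [ 0.        ,  0.        ,  0.        ,  1.        ]])} 0.0 2.8510022
top {'fx': 400.40814768341835, 'fy': 400.40814768341835, 'cx': 320.2657703327644, 'cy': 200.2713436135276, 'T': array([[ 0.02538897, -0.99621093,  0.08318167,  0.4629275 ],
       [-0.99967073, -0.0256104 , -0.00159597, -0.00198229],
       [ 0.00372024, -0.08311376, -0.99653312,  0.97503401],
       [ 0.        ,  0.        ,  0.        ,  1.        ]])} 0.0 1.8132707
```

View pics/scene0.png

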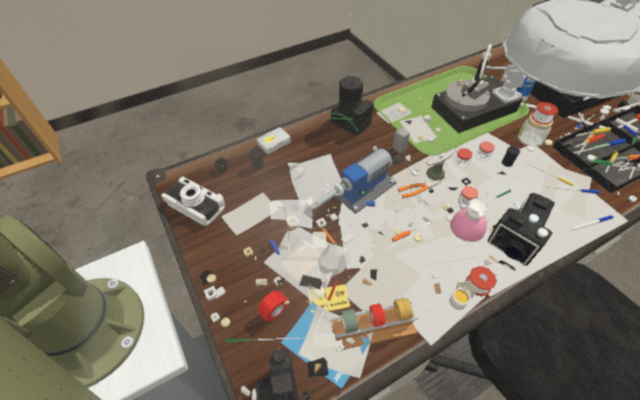

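View pics/top0.png

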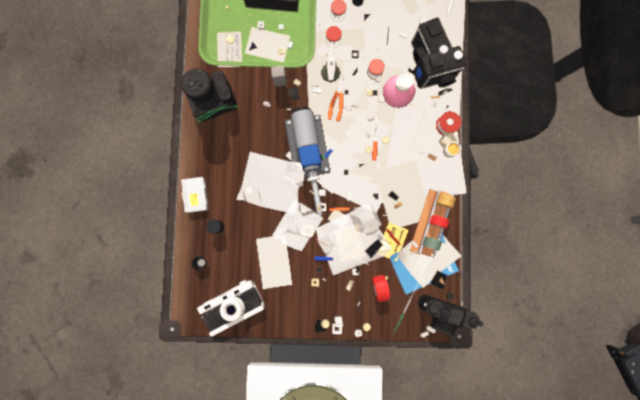

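Scene (640x400): grinder at (365,175), rod toward (320,195); rack at (375,320) with wheel (348,320), cap (377,313) and collar (403,308). In the top view the rack is at (437,222) and the grinder at (307,150), with its rod tip near (319,208).

```bash
cat >h.py <<'E'
import numpy as np,cv2
from cell import env
def cloud(n,d):
    c=env.get_calibration(n);v,u=np.mgrid[:400,:640]
    P=np.stack([(u-c['cx'])/c['fx']*d,(v-c['cy'])/c['fy']*d,d],-1)
    return P@c['T'][:3,:3].T+c['T'][:3,3]
def ray(n,u,v,z):
    c=env.get_calibration(n);r=c['T'][:3,:3]@[(u-c['cx'])/c['fx'],(v-c['cy'])/c['fy'],1];o=c['T'][:3,3]
    return o+r*(z-o[2])/r[2]
def blobs(n,p,d,hsv,roi,zr):
    P=cloud(n,d);h=cv2.cvtColor(p,cv2.COLOR_BGR2HSV)
    m=cv2.inRange(h,*map(np.array,hsv))>0
    R=np.zeros_like(m);R[roi[1]:roi[3],roi[0]:roi[2]]=1
    return P,m&R&(P[...,2]>zr[0])&(P[...,2]<zr[1])&(d>0)
E
python3 - <<'E'
from h import *
im=[]
for n,roi in(("top",(400,180,470,270)),("scene",(320,285,430,350))):
    p=np.load(n+"0p.npy");d=np.load(n+"0.npy")
    for nm,hsv in dict(collar=((14,90,60),(28,255,255)),cap=((170,120,60),(180,255,255)),cap2=((0,150,60),(6,255,255)),wheel=((35,20,40),(95,255,255))).items():
        P,m=blobs(n,p,d,hsv,roi,(.045,.1))
        q=P[m]
        if len(q):
            v,u=np.nonzero(m);print(n,nm,len(q),'px',u.mean().round(1),v.mean().round(1),'med',np.median(q,0).round(4),'min',np.percentile(q,3,0).round(4),'max',np.percentile(q,97,0).round(4))
    P=cloud(n,d)
    g=(P[...,2]>.03)&(P[...,2]<.12)&(P[...,0]>.5)&(P[...,0]<.95)&(abs(P[...,1])<.15)&(d>0)
    h=cv2.cvtColor(p,cv2.COLOR_BGR2HSV);b=g&(cv2.inRange(h,np.array((105,120,50)),np.array((125,255,255)))>0)
    q=P[b];print(n,'blue',len(q),np.median(q,0).round(4),np.percentile(q,3,0).round(4),np.percentile(q,97,0).round(4))
p=np.load("top0p.npy");a=cv2.resize(p[130:230,270:350],None,fx=5,fy=5,interpolation=2)
p2=np.load("scene0p.npy");b=cv2.resize(p2[140:240,270:350],None,fx=5,fy=5,interpolation=2)
cv2.imwrite("pics/gr.png",np.hstack([a[:,:400],b[:,:400]]))
a=cv2.resize(p[180:270,395:475],None,fx=5,fy=5,interpolation=2);b=cv2.resize(p2[270:360,325:425],None,fx=4,fy=5,interpolation=2)
cv2.imwrite("pics/rk.png",np.hstack([a,b]))
E
```

```text
top collar 217 px 445.5 200.8 med [ 0.5445 -0.286   0.0763] min [ 0.5311 -0.305   0.0523] max [ 0.5594 -0.2711  0.0819]
top cap2 163 px 439.3 221.0 med [ 0.4981 -0.2709  0.0772] min [ 0.4871 -0.2905  0.062 ] max [ 0.5093 -0.2561  0.0822]
top wheel 155 px 431.9 242.8 med [ 0.4489 -0.2545  0.0776] min [ 0.4377 -0.2725  0.063 ] max [ 0.4595 -0.2408  0.0819]
top blue 380 [0.6368 0.0237 0.095 ] [0.6165 0.0017 0.0913] [0.6575 0.0444 0.0978]
scene collar 328 px 402.7 309.2 med [ 0.5412 -0.2943  0.0752] min [ 0.5311 -0.3094  0.0509] max [ 0.5561 -0.2759  0.081 ]
scene cap2 224 px 377.8 314.7 med [ 0.4957 -0.2815  0.0767] min [ 0.4855 -0.2941  0.0626] max [ 0.5063 -0.2623  0.0811]
scene wheel 264 px 349.8 320.4 med [ 0.4461 -0.2653  0.0767] min [ 0.4345 -0.2794  0.0623] max [ 0.4588 -0.2449  0.0813]
scene blue 304 [0.6358 0.0175 0.0944] [ 6.155e-01 -5.000e-04  7.340e-02] [0.6567 0.0411 0.0969]
```

View pics/gr.png

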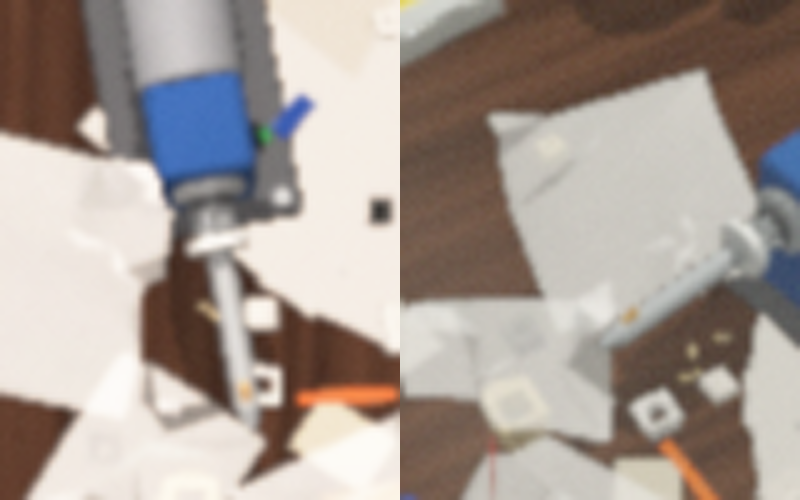

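View pics/rk.png

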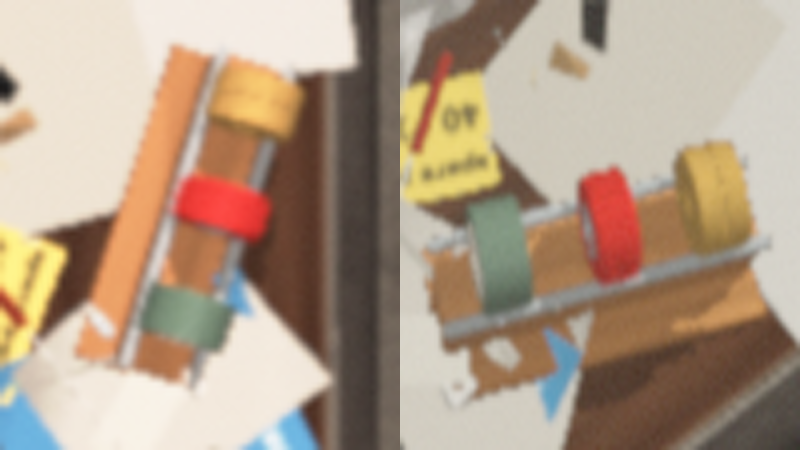

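```bash
cat >fit.py <<'E'
from h import *
from scipy.optimize import least_squares
C=dict(collar=((14,90,60),(28,255,255)),cap=((0,150,60),(6,255,255)),wheel=((35,20,40),(95,255,255)))
V=[("top",(400,180,470,270)),("scene",(320,285,430,350))]
D={n:(np.load(n+"0p.npy"),np.load(n+"0.npy")) for n,_ in V}
def circ(q,a,r):   # axis yaw a: perp coordinate s, z -> centre
    s=-q[:,0]*np.sin(a)+q[:,1]*np.cos(a)
    f=least_squares(lambda x:np.hypot(s-x[0],q[:,2]-x[1])-r,[s.mean(),q[:,2].mean()-.01],loss='soft_l1',f_scale=.001)
    return f.x
a=np.arctan2(-.0315,.0955)
for k,hsv in C.items():
    for n,roi in V:
        P,m=blobs(n,*D[n],hsv,roi,(.062,.1));m=cv2.erode(m.astype(np.uint8),np.ones((3,3)),borderValue=0)>0;q=P[m]
        s,z=circ(q,a,.02);t=q[:,0]*np.cos(a)+q[:,1]*np.sin(a);t=(t.min()+t.max())/2
        print(k,n,'c',np.round([t*np.cos(a)-s*np.sin(a),t*np.sin(a)+s*np.cos(a),z],4),len(q))
print('rack yaw',np.degrees(a))
# spindle
for n in D:
    p,d=D[n];P=cloud(n,d);hs=cv2.cvtColor(p,cv2.COLOR_BGR2HSV)
    m=(P[...,2]>.055)&(P[...,2]<.085)&(P[...,0]>.44)&(P[...,0]<.62)&(P[...,1]>-.06)&(P[...,1]<.05)&(d>0)
    q=P[m];print(n,len(q))
    for x in np.arange(.45,.62,.01):
        w=q[abs(q[:,0]-x)<.005]
        if len(w):print(' x%.3f'%x,len(w),'y',np.round([w[:,1].min(),np.median(w[:,1]),w[:,1].max()],4),'z',np.round([np.median(w[:,2]),w[:,2].max()],4))
    b=(P[...,2]>.085)&(P[...,2]<.105)&(P[...,0]>.58)&(P[...,0]<.78)&(P[...,1]>-.06)&(P[...,1]<.09)&(d>0)
    q=P[b]
    for x in np.arange(.61,.76,.015):
        w=q[abs(q[:,0]-x)<.006]
        if len(w):print(' M x%.3f'%x,len(w),'y',np.round([w[:,1].min(),w[:,1].max(),w[:,1].mean()],4),'z',w[:,2].max().round(4))
E
python3 fit.py
```

```text
collar top c [ 0.5445 -0.2901  0.0599] 131
collar scene c [ 0.5455 -0.2895  0.0596] 207
cap top c [ 0.4969 -0.2754  0.0603] 99
cap scene c [ 0.498  -0.2747  0.0599] 147
wheel top c [ 0.4474 -0.2604  0.0603] 93
wheel scene c [ 0.4478 -0.2592  0.0599] 179
rack yaw -18.254774009553795
top 335
 x0.500 3 y [-0.0037 -0.0037 -0.0014] z [0.0734 0.0755]
 x0.510 18 y [-0.0059 -0.0013  0.0033] z [0.0745 0.0786]
 x0.520 24 y [-0.0056 -0.0009  0.0059] z [0.075  0.0801]
 x0.530 24 y [-0.0054  0.0014  0.0084] z [0.0747 0.08  ]
 x0.540 23 y [-0.0029  0.0039  0.0086] z [0.0748 0.0783]
 x0.550 26 y [-0.0004  0.0054  0.0111] z [0.0743 0.0783]
 x0.560 22 y [0.0022 0.0068 0.0137] z [0.0754 0.0783]
 x0.570 25 y [0.0047 0.0094 0.0163] z [0.0746 0.0788]
 x0.580 32 y [0.0049 0.0142 0.0257] z [0.0752 0.0841]
 x0.590 37 y [0.0007 0.012  0.0255] z [0.0779 0.0847]
 x0.600 40 y [0.0055 0.0157 0.0262] z [0.0752 0.08  ]
 x0.610 51 y [0.0036 0.0193 0.0405] z [0.0793 0.0849]
 M x0.610 38 y [0.0125 0.0415 0.0255] z 0.0958
 M x0.625 112 y [-0.0007  0.0443  0.0206] z 0.0978
 M x0.640 117 y [-0.0003  0.0469  0.0245] z 0.
[... 786 characters left out ...]
077 ]
 x0.580 30 y [0.0055 0.0105 0.0256] z [0.0746 0.0795]
 x0.590 52 y [-0.0012  0.0077  0.0229] z [0.0776 0.0848]
 x0.600 28 y [0.0046 0.0143 0.0267] z [0.0746 0.0809]
 x0.610 70 y [0.0021 0.0114 0.0372] z [0.0771 0.085 ]
 M x0.610 34 y [0.0095 0.0387 0.0251] z 0.0961
 M x0.625 88 y [-0.0027  0.043   0.016 ] z 0.0974
 M x0.640 84 y [-0.0005  0.0452  0.0196] z 0.0969
 M x0.655 68 y [0.0025 0.046  0.0215] z 0.0969
 M x0.670 63 y [0.008  0.0482 0.0262] z 0.0975
 M x0.685 65 y [0.0095 0.0596 0.0294] z 0.0978
 M x0.700 66 y [0.0114 0.0633 0.0312] z 0.0973
 M x0.715 67 y [0.0192 0.0668 0.0368] z 0.0977
 M x0.730 60 y [0.0196 0.0643 0.0376] z 0.0975
 M x0.745 30 y [0.0202 0.053  0.0362] z 0.0948
```

```bash
python3 - <<'E'
from fit import *
print('----')
for n in D:
    p,d=D[n];P=cloud(n,d)
    m=(P[...,2]>.064)&(P[...,2]<.0785)&(P[...,0]>.515)&(P[...,0]<.572)&(P[...,1]>-.03)&(P[...,1]<.03)&(d>0);q=P[m]
    f=least_squares(lambda x:np.hypot(-(q[:,0]-.54)*np.sin(x[2])+q[:,1]*np.cos(x[2])-x[0],q[:,2]-x[1])-.006,[.003,.07,.19],loss='soft_l1',f_scale=.001)
    print(n,len(q),'y at x=.54',f.x[0]/np.cos(f.x[2]),'z',f.x[1],'yaw',np.degrees(f.x[2]))
    # brass catch / plate
    hs=cv2.cvtColor(p,cv2.COLOR_BGR2HSV);br=(P[...,0]>.48)&(P[...,0]<.6)&(abs(P[...,1])<.02)&(P[...,2]>.07)&(hs[...,1]>80)&(hs[...,0]>8)&(hs[...,0]<28)
    print(' catch',P[br].mean(0).round(4),P[br].min(0).round(4),P[br].max(0).round(4),br.sum())
    t=(P[...,2]>.062)&(P[...,2]<.09)&(P[...,0]>.45)&(P[...,0]<.6)&(abs(P[...,1])<.03);print(' tip x',P[t][:,0].min())
    b=(P[...,2]>.088)&(P[...,2]<.1)&(P[...,0]>.6)&(P[...,0]<.66)&(P[...,1]>-.03)&(P[...,1]<.06);q=P[b]
    u=q[:,0]*np.cos(.195)+q[:,1]*np.sin(.195);s=-q[:,0]*np.sin(.195)+q[:,1]*np.cos(.195)
    print(' block front u',np.percentile(u,[1,3]).round(4),'s edges',np.percentile(s,[1,99]).round(4),'mid at x=.54',(np.percentile(s,[1,99]).mean()+.54*np.sin(.195))/np.cos(.195))
E
```

```text
collar top c [ 0.5445 -0.2901  0.0599] 131
collar scene c [ 0.5455 -0.2895  0.0596] 207
cap top c [ 0.4969 -0.2754  0.0603] 99
cap scene c [ 0.498  -0.2747  0.0599] 147
wheel top c [ 0.4474 -0.2604  0.0603] 93
wheel scene c [ 0.4478 -0.2592  0.0599] 179
rack yaw -18.254774009553795
top 335
 x0.500 3 y [-0.0037 -0.0037 -0.0014] z [0.0734 0.0755]
 x0.510 18 y [-0.0059 -0.0013  0.0033] z [0.0745 0.0786]
 x0.520 24 y [-0.0056 -0.0009  0.0059] z [0.075  0.0801]
 x0.530 24 y [-0.0054  0.0014  0.0084] z [0.0747 0.08  ]
 x0.540 23 y [-0.0029  0.0039  0.0086] z [0.0748 0.0783]
 x0.550 26 y [-0.0004  0.0054  0.0111] z [0.0743 0.0783]
 x0.560 22 y [0.0022 0.0068 0.0137] z [0.0754 0.0783]
 x0.570 25 y [0.0047 0.0094 0.0163] z [0.0746 0.0788]
 x0.580 32 y [0.0049 0.0142 0.0257] z [0.0752 0.0841]
 x0.590 37 y [0.0007 0.012  0.0255] z [0.0779 0.0847]
 x0.600 40 y [0.0055 0.0157 0.0262] z [0.0752 0.08  ]
 x0.610 51 y [0.0036 0.0193 0.0405] z [0.0793 0.0849]
 M x0.610 38 y [0.0125 0.0415 0.0255] z 0.0958
 M x0.625 112 y [-0.0007  0.0443  0.0206] z 0.0978
 M x0.640 117 y [-0.0003  0.0469  0.0245] z 0.
[... 1371 characters left out ...]
0668 0.0368] z 0.0977
 M x0.730 60 y [0.0196 0.0643 0.0376] z 0.0975
 M x0.745 30 y [0.0202 0.053  0.0362] z 0.0948
----
top 130 y at x=.54 0.003517773336035723 z 0.07017488488107067 yaw 11.179015139690879
 catch [5.214e-01 1.000e-04 7.800e-02] [ 0.5203 -0.001   0.0762] [0.5226 0.0013 0.0801] 4
 tip x 0.5026455087652327
 block front u [0.6066 0.6074] s edges [-0.1228 -0.0784] mid at x=.54 0.004090146687979035
scene 123 y at x=.54 0.004027989607181187 z 0.07013100569343662 yaw 11.672201151734495
 catch [ 0.5214 -0.0006  0.0778] [ 0.5197 -0.0023  0.0772] [0.5232 0.0012 0.0786] 3
 tip x 0.5037104959327992
 block front u [0.6064 0.6076] s edges [-0.1236 -0.0794] mid at x=.54 0.003181446124773045
```

Two views agree: the spindle axis passes (0.54, 0.0037) at z 0.070, yaw ≈11.3°, with the tip at x≈0.50. Collar (0.545,-0.290), cap (0.4975,-0.275) and wheel (0.4476,-0.260) all have their axis at z 0.060, which matches the text. Next I move over the collar.

>>> drive_tool:
  moves:
    - [[36, -15, 0], [0, 0, 0], 0.3]
    - [[36, -15, 0], [0, 0, 0], 0.3]
    - [[36, -15, 0], [0, 0, 0], 0.3]
    - [[36, -15, 0], [0, 0, 0], 0.3]
    - [[36, -15, 0], [0, 0, 0], 0.3]
    - [[36, -15, 0], [0, 0, 0], 0.3]
    - [[36, -15, 0], [0, 0, 0], 0.3]
    - [[36, -15, 0], [0, 0, 0], 0.3]
    - [[36, -15, 0], [0, 0, 0], 0.3]
    - [[36, -15, 0], [0, 0, 0], 0.3]
  newtons: 40

```text
time_s: 0.93
tool_pos: [0.5437, -0.2894, 0.2442]
tool_rot: [-180.0, 0.0, 26.0]
force: [0.7, -0.2, -0.3]
grip_width: 0.061
grasp_force: 0.0
```

>>> drive_tool:
  moves:
    - [[0, 0, 0], [0, 0, 0.11], 0.3]
    - [[0, 0, 0], [0, 0, 0.11], 0.3]
    - [[0, 0, 0], [0, 0, 0.11], 0.3]
    - [[0, 0, 0], [0, 0, 0.11], 0.3]
    - [[0, 0, 0], [0, 0, 0.11], 0.3]
    - [[0, 0, 0], [0, 0, 0.11], 0.3]
    - [[0, 0, 0], [0, 0, 0.11], 0.3]
    - [[0, 0, 0], [0, 0, 0], 0.3]
    - [[0, 0, 0], [0, 0, 0], 0.3]

```text
time_s: 1.68
tool_pos: [0.5428, -0.2909, 0.2441]
tool_rot: [180.0, 0.0, -17.9]
force: [-0.5, 0.7, -0.0]
grip_width: 0.0608
grasp_force: 0.0
```

```bash
cat >to.py <<'E'
import sys,numpy as np
from scipy.spatial.transform import Rotation as R
from cell import env
o=env.get_obs();Rc=R.from_euler('xyz',o['tool_rot'],degrees=True)
print('t',round(float(o['time_s']),2),'pos',o['tool_pos'].round(4),'rot',o['tool_rot'].round(2),'F',o['force'].round(2),'w',round(float(o['grip_width']),4),'g',round(float(o['grasp_force']),1),'q',o['qpos'].round(0))
p=o['tool_pos'];a=np.radians(11.3);print('spindle frame u,s',round(p[0]*np.cos(a)+p[1]*np.sin(a),4),round(-p[0]*np.sin(a)+p[1]*np.cos(a)+.1022,4))
if len(sys.argv)>4:
    t=np.array(list(map(float,sys.argv[1:4])));T=R.from_euler('xyz',[180,0,float(sys.argv[4])],degrees=True)
    print('tool shift mm',(Rc.inv().apply(t-p)*1000).round(1),'rotvec',(Rc.inv()*T).as_rotvec().round(3))
E
python3 to.py .545 -.2898 .243 -18.25
```

```text
t 1.68 pos [ 0.5428 -0.2909  0.2441] rot [ 1.800e+02  5.000e-02 -1.788e+01] F [-0.51  0.72 -0.04] w 0.0608 g 0.0 q [ 36.  15. -12.  88.   3.  78. -84.]
spindle frame u,s 0.4753 -0.2894
tool shift mm [ 1.7 -1.7  1.1] rotvec [0.    0.001 0.007]
```

>>> drive_tool:
  moves:
    - [[1.7, -1.7, 35], [0, 0, 0.007], 0.3]
    - [[0, 0, 35], [0, 0, 0], 0.3]
    - [[0, 0, 35], [0, 0, 0], 0.3]
    - [[0, 0, 35], [0, 0, 0], 0.3]
    - [[0, 0, 25], [0, 0, 0], 0.3]
    - [[0, 0, 12], [0, 0, 0], 0.3]
    - [[0, 0, 0], [0, 0, 0], 0.3]
    - [[0, 0, 0], [0, 0, 0], 0.45]
    - [[0, 0, 0], [0, 0, 0], 0.7]
    - [[0, 0, 0], [0, 0, 0], 0.7]
    - [[0, 0, 0], [0, 0, 0], 0.7]
    - [[0, 0, 0], [0, 0, 0], 0.7]
  newtons: 30

```text
time_s: 2.68
tool_pos: [0.5466, -0.29, 0.0694]
tool_rot: [-180.0, -0.2, -18.4]
force: [-0.1, 0.5, 4.2]
grip_width: 0.0393
grasp_force: 29.9
```

```bash
python3 to.py .545 -.2898 .0665 -18.25; python3 - <<'E'
from h import *
p,d=env.read_camera("scene");np.save("s1.npy",d)
P,m=blobs("scene",p,d,((14,90,60),(28,255,255)),(380,280,430,340),(.045,.1));print(P[m].mean(0),m.sum())
E
```

```text
t 2.68 pos [ 0.5466 -0.29    0.0694] rot [-179.99   -0.19  -18.43] F [-0.09  0.49  4.18] w 0.0393 g 29.9 q [ 35.  23. -11.  98.   5.  59. -87.]
spindle frame u,s 0.4792 -0.2892
tool shift mm [-1.6  0.3  2.9] rotvec [-0.    -0.003 -0.003]
[ 0.54558449 -0.28456092  0.07831898] 30
```

>>> drive_tool:
  moves:
    - [[0, 0, -10], [0, 0, 0], 0.7]
    - [[0, 0, -30], [0, 0, 0], 0.7]
    - [[0, 0, -35], [0, 0, 0], 0.7]
    - [[-18.3, -26.6, -10], [0, 0, 0], 0.7]
    - [[-18.3, -26.6, 0], [0, 0, 0], 0.7]
    - [[-18.3, -26.6, 0], [0, 0, 0], 0.7]
    - [[-18.3, -26.6, 0], [0, 0, 0], 0.7]
    - [[-18.3, -26.6, 0], [0, 0, 0], 0.7]
    - [[-18.3, -26.6, 0], [0, 0, 0], 0.7]
    - [[-18.3, -26.6, 0], [0, 0, 0], 0.7]
    - [[-18.3, -26.6, 0], [0, 0, 0], 0.7]
    - [[-18.3, -26.6, 0], [0, 0, 0], 0.7]
  newtons: 40

```text
time_s: 3.73
tool_pos: [0.4637, -0.0097, 0.1529]
tool_rot: [179.9, -0.0, -18.5]
force: [0.3, 0.7, -1.7]
grip_width: 0.0393
grasp_force: 39.9
```

>>> drive_tool:
  moves:
    - [[0, 0, 0], [0, 0, -0.104], 0.7]
    - [[0, 0, 0], [0, 0, -0.104], 0.7]
    - [[0, 0, 0], [0, 0, -0.104], 0.7]
    - [[0, 0, 0], [0, 0, -0.104], 0.7]
    - [[0, 0, 0], [0, 0, -0.103], 0.7]
    - [[0, 0, 0], [0, 0, 0], 0.7]
    - [[0, 0, 0], [0, 0, 0], 0.7]
    - [[0, 0, 0], [0, 0, 0], 0.7]

```text
time_s: 4.4
tool_pos: [0.4646, -0.0109, 0.1527]
tool_rot: [180.0, 0.0, 11.1]
force: [0.3, -0.3, -1.5]
grip_width: 0.0399
grasp_force: 39.9
```

```bash
python3 to.py .4662 -.0111 .0794 11.3; python3 - <<'E'
from h import *
from scipy.optimize import least_squares
for n in("scene","top"):
    p,d=env.read_camera(n);cv2.imwrite(f"pics/{n}1.png",p);P=cloud(n,d);o=env.get_obs()['tool_pos']
    h=cv2.cvtColor(p,cv2.COLOR_BGR2HSV);m=(cv2.inRange(h,np.array((12,90,50)),np.array((30,255,255)))>0)&(np.linalg.norm(P-o,axis=-1)<.06)
    q=P[m];print(n,len(q))
    if len(q)>8:
        a=np.radians(11.3);u=q[:,0]*np.cos(a)+q[:,1]*np.sin(a);s=-q[:,0]*np.sin(a)+q[:,1]*np.cos(a)
        f=least_squares(lambda x:np.hypot(s-x[0],q[:,2]-x[1])-.02,[s.mean(),q[:,2].mean()-.01],loss='soft_l1',f_scale=.001).x
        print('u',u.min(),u.max(),'s',f[0]+.1022,'z',f[1],'rel z',f[1]-o[2])
E
```

```text
t 4.4 pos [ 0.4646 -0.0109  0.1527] rot [1.7998e+02 1.0000e-02 1.1120e+01] F [ 0.26 -0.28 -1.46] w 0.0399 g 39.9 q [ 22.   1. -24. 114.   0.  65. -81.]
spindle frame u,s 0.4535 0.0005
tool shift mm [ 1.5  0.5 73.3] rotvec [ 0.     0.    -0.003]
scene 38
u 0.4411076529211437 0.44446763811698486 s -0.010656253507681734 z 0.12274007914213791 rel z -0.029916532232264537
top 0
```

```bash
python3 - <<'E'
from h import *
p=cv2.imread("pics/scene1.png")
cv2.imwrite("pics/c1.png",cv2.resize(p[110:250,220:400],None,fx=4,fy=4,interpolation=2))
E
```

```text
(no output)
```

View pics/c1.png

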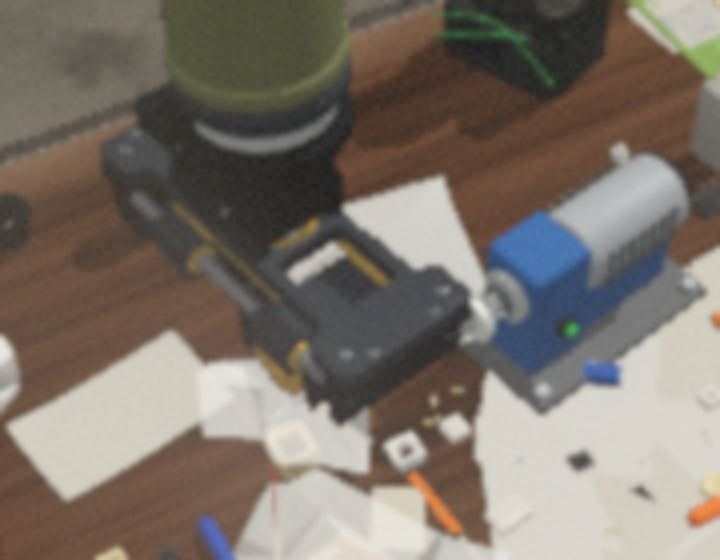

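>>> drive_tool:
  moves:
    - [[0, 0.5, 35], [0, 0, -0.003], 0.7]
    - [[0, 0, 30], [0, 0, 0], 0.7]
    - [[0, 0, 8.5], [0, 0, 0], 0.7]
    - [[0, 0, 0], [0, 0, 0], 0.7]
    - [[0, 0, 0], [0, 0, 0], 0.7]
    - [[0, 0, 0], [0, 0, 0], 0.7]

```text
time_s: 5.0
tool_pos: [0.4663, -0.0112, 0.0807]
tool_rot: [180.0, -0.2, 11.4]
force: [1.2, 0.0, -0.7]
grip_width: 0.039
grasp_force: 39.9
```

```bash
python3 to.py .4662 -.0111 .0790 11.3; python3 - <<'E'
from h import *
for n in("scene","top"):
    p,d=env.read_camera(n);cv2.imwrite(f"pics/{n}2.png",p)
p=cv2.imread("pics/scene2.png");q=cv2.imread("pics/top2.png")
a=cv2.resize(p[140:240,260:360],None,fx=4,fy=4,interpolation=2);b=cv2.resize(q[150:250,270:370],None,fx=4,fy=4,interpolation=2)
cv2.imwrite("pics/c2.png",np.hstack([a,b]))
E
```

```text
t 5.0 pos [ 0.4663 -0.0112  0.0807] rot [ 1.7996e+02 -1.5000e-01  1.1430e+01] F [ 1.18  0.   -0.74] w 0.039 g 39.9 q [ 21.   6. -24. 118.   3.  56. -83.]
spindle frame u,s 0.4551 -0.0002
tool shift mm [-0.1 -0.1  1.7] rotvec [ 0.001 -0.003  0.002]
```

View pics/c2.png

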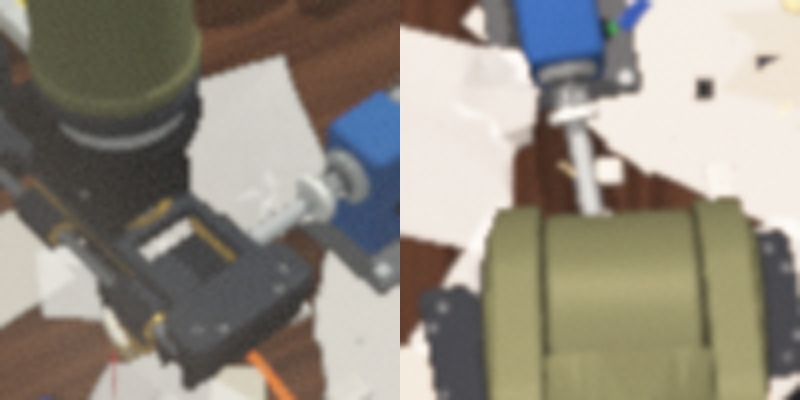

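>>> drive_tool:
  moves:
    - [[8, 0, 1.3], [0, 0, 0], 0.7]
    - [[8, 0, 0], [0, 0, 0], 0.7]
    - [[4, 0, 0], [0, 0, 0], 0.7]
    - [[0, 0, 0], [0, 0, 0], 0.7]

```text
time_s: 5.43
tool_pos: [0.4861, -0.0068, 0.0782]
tool_rot: [-180.0, -0.1, 11.5]
force: [-0.8, -0.7, -0.3]
grip_width: 0.0397
grasp_force: 39.9
```

>>> drive_tool:
  moves:
    - [[2, 0, 0], [0, 0, 0], 0.7]
    - [[2, 0, 0], [0, 0, 0], 0.7]
    - [[2, 0, 0], [0, 0, 0], 0.7]
    - [[2, 0, 0], [0, 0, 0], 0.7]
    - [[0, 0, 0], [0, 0, 0], 0.7]
    - [[0, 0, 0], [0, 0, 0], 0.7]

```text
time_s: 5.93
tool_pos: [0.4923, -0.0057, 0.0777]
tool_rot: [180.0, 0.0, 11.5]
force: [-0.5, 0.5, -1.4]
grip_width: 0.0391
grasp_force: 39.9
```

```bash
python3 to.py
```

```text
t 5.93 pos [ 0.4923 -0.0057  0.0777] rot [1.800e+02 1.000e-02 1.145e+01] F [-0.46  0.51 -1.37] w 0.0391 g 39.9 q [ 20.  10. -24. 115.   5.  56. -85.]
spindle frame u,s 0.4816 0.0002
```

>>> drive_tool:
  moves:
    - [[2, 0, 0], [0, 0, 0], 0.7]
    - [[2, 0, 0], [0, 0, 0], 0.7]
    - [[0, 0, 0], [0, 0, 0], 0.7]

```text
time_s: 6.18
tool_pos: [0.4967, -0.0048, 0.0779]
tool_rot: [180.0, -0.0, 11.5]
force: [0.2, -0.9, -0.9]
grip_width: 0.0394
grasp_force: 39.9
```

>>> drive_tool:
  moves:
    - [[1.5, 0, 0], [0, 0, 0], 0.7]
    - [[1.5, 0, 0], [0, 0, 0], 0.7]
    - [[0, 0, 0], [0, 0, 0], 0.7]

```text
time_s: 6.43
tool_pos: [0.4995, -0.0042, 0.0778]
tool_rot: [180.0, -0.0, 11.5]
force: [-0.2, -0.3, -1.2]
grip_width: 0.0397
grasp_force: 39.9
```

>>> drive_tool:
  moves:
    - [[1.5, 0, 0], [0, 0, 0], 0.7]
    - [[1.5, 0, 0], [0, 0, 0], 0.7]
    - [[0, 0, 0], [0, 0, 0], 0.7]

```text
time_s: 6.68
tool_pos: [0.5016, -0.004, 0.0777]
tool_rot: [180.0, 0.1, 11.4]
force: [-2.7, -0.6, 1.6]
grip_width: 0.0396
grasp_force: 39.9
```

>>> drive_tool:
  moves:
    - [[0, 0, -1.0], [0, 0, 0], 0.7]
    - [[0, 0, -0.5], [0, 0, 0], 0.7]
    - [[0, 0, 0], [0, 0, 0], 0.7]

```text
time_s: 6.93
tool_pos: [0.5026, -0.0035, 0.0794]
tool_rot: [180.0, -0.1, 11.5]
force: [-0.2, 0.3, -1.0]
grip_width: 0.0395
grasp_force: 39.9
```

>>> drive_tool:
  moves:
    - [[1.5, 0, 0], [0, 0, 0], 0.7]
    - [[1.5, 0, 0], [0, 0, 0], 0.7]
    - [[0, 0, 0], [0, 0, 0], 0.7]

```text
time_s: 7.18
tool_pos: [0.5055, -0.0029, 0.0793]
tool_rot: [-180.0, -0.0, 11.5]
force: [0.2, 0.4, -1.0]
grip_width: 0.0396
grasp_force: 39.9
```

>>> drive_tool:
  moves:
    - [[1.5, 0, 0], [0, 0, 0], 0.7]
    - [[1.5, 0, 0], [0, 0, 0], 0.7]
    - [[0, 0, 0], [0, 0, 0], 0.7]

```text
time_s: 7.43
tool_pos: [0.5081, -0.0025, 0.0792]
tool_rot: [180.0, 0.0, 11.4]
force: [-1.0, 0.5, -0.3]
grip_width: 0.0397
grasp_force: 39.9
```

>>> drive_tool:
  moves:
    - [[1.5, 0, -0.3], [0, 0, 0], 0.7]
    - [[1.5, 0, 0], [0, 0, 0], 0.7]
    - [[1.5, 0, 0], [0, 0, 0], 0.7]
    - [[1.5, 0, 0], [0, 0, 0], 0.7]
    - [[0, 0, 0], [0, 0, 0], 0.7]

```text
time_s: 7.85
tool_pos: [0.5149, -0.0011, 0.0798]
tool_rot: [180.0, -0.1, 11.5]
force: [-0.4, 0.1, 0.4]
grip_width: 0.0394
grasp_force: 39.9
```

>>> drive_tool:
  moves:
    - [[1.5, 0, 0], [0, 0, 0], 0.7]
    - [[1.5, 0, 0], [0, 0, 0], 0.7]
    - [[1.5, 0, 0], [0, 0, 0], 0.7]
    - [[1.5, 0, 0], [0, 0, 0], 0.7]
    - [[0, 0, 0], [0, 0, 0], 0.7]

```text
time_s: 8.27
tool_pos: [0.5204, 0.0, 0.0797]
tool_rot: [180.0, -0.1, 11.5]
force: [-0.6, -0.1, 0.1]
grip_width: 0.0396
grasp_force: 39.9
```

>>> drive_tool:
  moves:
    - [[1.5, 0, 0], [0, 0, 0], 0.7]
    - [[1.5, 0, 0], [0, 0, 0], 0.7]
    - [[1.5, 0, 0], [0, 0, 0], 0.7]
    - [[1.5, 0, 0], [0, 0, 0], 0.7]
    - [[0, 0, 0], [0, 0, 0], 0.7]

```text
time_s: 8.68
tool_pos: [0.526, 0.0012, 0.0796]
tool_rot: [-180.0, -0.0, 11.5]
force: [-0.5, 0.3, -0.6]
grip_width: 0.0394
grasp_force: 39.9
```

>>> drive_tool:
  moves:
    - [[3, 0, 0], [0, 0, 0], 0.7]
    - [[3, 0, 0], [0, 0, 0], 0.7]
    - [[3, 0, 0], [0, 0, 0], 0.7]
    - [[3, 0, 0], [0, 0, 0], 0.7]
    - [[3, 0, 0], [0, 0, 0], 0.7]
    - [[0, 0, 0], [0, 0, 0], 0.7]

```text
time_s: 9.18
tool_pos: [0.5411, 0.0044, 0.0795]
tool_rot: [-180.0, -0.0, 11.5]
force: [0.6, -1.3, -0.8]
grip_width: 0.0396
grasp_force: 39.9
```

>>> drive_tool:
  moves:
    - [[3, 0, 0], [0, 0, 0], 0.7]
    - [[3, 0, 0], [0, 0, 0], 0.7]
    - [[3, 0, 0], [0, 0, 0], 0.7]
    - [[3, 0, 0], [0, 0, 0], 0.7]
    - [[3, 0, 0], [0, 0, 0], 0.7]
    - [[0, 0, 0], [0, 0, 0], 0.7]

```text
time_s: 9.68
tool_pos: [0.5557, 0.0073, 0.0796]
tool_rot: [-180.0, -0.0, 11.5]
force: [0.1, -0.2, -0.6]
grip_width: 0.0398
grasp_force: 39.9
```

```bash
python3 to.py
```

```text
t 9.68 pos [0.5557 0.0073 0.0796] rot [-1.800e+02 -4.000e-02  1.146e+01] F [ 0.08 -0.23 -0.64] w 0.0398 g 39.9 q [ 17.  17. -24. 107.   8.  58. -88.]
spindle frame u,s 0.5464 0.0004
```

>>> drive_tool:
  moves:
    - [[3, 0, 0], [0, 0, 0], 0.7]
    - [[3, 0, 0], [0, 0, 0], 0.7]
    - [[3, 0, 0], [0, 0, 0], 0.7]
    - [[3, 0, 0], [0, 0, 0], 0.7]
    - [[0, 0, 0], [0, 0, 0], 0.7]

```text
time_s: 10.1
tool_pos: [0.5675, 0.0097, 0.0796]
tool_rot: [-180.0, -0.0, 11.5]
force: [0.6, 0.4, -1.0]
grip_width: 0.039
grasp_force: 39.9
```

>>> drive_tool:
  moves:
    - [[1.5, 0, 0], [0, 0, 0], 0.7]
    - [[1.5, 0, 0], [0, 0, 0], 0.7]
    - [[0, 0, 0], [0, 0, 0], 0.7]

```text
time_s: 10.35
tool_pos: [0.57, 0.0101, 0.0795]
tool_rot: [180.0, -0.0, 11.4]
force: [1.1, -0.3, -0.9]
grip_width: 0.0391
grasp_force: 39.9
```

>>> drive_tool:
  moves:
    - [[1.5, 0, 0], [0, 0, 0], 0.7]
    - [[1.5, 0, 0], [0, 0, 0], 0.7]
    - [[0, 0, 0], [0, 0, 0], 0.7]

```text
time_s: 10.6
tool_pos: [0.5729, 0.0107, 0.0796]
tool_rot: [180.0, -0.0, 11.5]
force: [1.8, 0.3, -0.7]
grip_width: 0.0395
grasp_force: 39.9
```

>>> drive_tool:
  moves:
    - [[1.5, 0, 0], [0, 0, 0], 0.7]
    - [[1.5, 0, 0], [0, 0, 0], 0.7]
    - [[0, 0, 0], [0, 0, 0], 0.7]

```text
time_s: 10.85
tool_pos: [0.575, 0.011, 0.0793]
tool_rot: [180.0, 0.1, 11.4]
force: [-2.5, -0.8, 0.2]
grip_width: 0.0394
grasp_force: 39.9
```

>>> drive_tool:
  moves:
    - [[1, 0, 0], [0, 0, 0], 0.7]
    - [[1, 0, 0], [0, 0, 0], 0.7]
    - [[0, 0, 0], [0, 0, 0], 0.7]

```text
time_s: 11.1
tool_pos: [0.5771, 0.0114, 0.0793]
tool_rot: [180.0, 0.1, 11.4]
force: [-3.0, -1.1, -0.4]
grip_width: 0.0392
grasp_force: 39.9
```

```bash
python3 to.py
```

```text
t 11.1 pos [0.5771 0.0114 0.0793] rot [1.800e+02 7.000e-02 1.144e+01] F [-2.99 -1.07 -0.38] w 0.0392 g 39.9 q [ 16.  19. -23. 103.   9.  59. -89.]
spindle frame u,s 0.5682 0.0003
```

>>> drive_tool:
  moves:
    - [[-1.5, 0, 0], [0, 0, 0], 0.7]
    - [[-1.5, 0, 0], [0, 0, 0], 0.7]
    - [[0, 0, 0], [0, 0, 0], 0.3]
    - [[0, 0, 0], [0, 0, 0], 0.3]
    - [[0, 0, 0], [0, 0, 0], 0.3]
    - [[0, 0, 0], [0, 0, 0], 0.3]

```text
time_s: 11.6
tool_pos: [0.5756, 0.0112, 0.0802]
tool_rot: [180.0, -0.1, 11.5]
force: [0.2, 0.6, -0.5]
grip_width: 0.0571
grasp_force: 0.0
```

>>> drive_tool:
  moves:
    - [[0, 0, -20], [0, 0, 0], 0.3]
    - [[0, 0, -35], [0, 0, 0], 0.3]
    - [[0, 0, -35], [0, 0, 0], 0.3]
    - [[-17.8, 24, 0], [0, 0, 0], 0.3]
    - [[-17.8, 24, 0], [0, 0, 0], 0.3]
    - [[-17.8, 24, 0], [0, 0, 0], 0.3]
    - [[-17.8, 24, 0], [0, 0, 0], 0.3]
    - [[-17.8, 24, 0], [0, 0, 0], 0.3]

```text
time_s: 12.27
tool_pos: [0.5111, -0.1254, 0.1702]
tool_rot: [179.9, -0.1, 11.5]
force: [-0.4, 0.5, -0.1]
grip_width: 0.0605
grasp_force: 0.0
```

>>> drive_tool:
  moves:
    - [[-17.8, 24, 0], [0, 0, 0], 0.3]
    - [[-17.8, 24, 0], [0, 0, 0], 0.3]
    - [[-17.8, 24, 0], [0, 0, 0], 0.3]
    - [[-17.8, 24, 0], [0, 0, 0], 0.3]
    - [[-17.8, 24, 0], [0, 0, 0], 0.3]
    - [[0, 0, 0], [0, 0, 0.104], 0.3]
    - [[0, 0, 0], [0, 0, 0.104], 0.3]
    - [[0, 0, 0], [0, 0, 0.104], 0.3]
    - [[0, 0, 0], [0, 0, 0.104], 0.3]
    - [[0, 0, 0], [0, 0, 0.102], 0.3]
    - [[0, 0, 0], [0, 0, 0], 0.3]

```text
time_s: 13.18
tool_pos: [0.4483, -0.2597, 0.17]
tool_rot: [180.0, -0.1, -18.4]
force: [-0.4, 0.6, 1.2]
grip_width: 0.0607
grasp_force: 0.0
```

```bash
python3 to.py .4476 -.2598 .0694 -18.25; python3 - <<'E'
from h import *
from scipy.optimize import least_squares
for n in("scene","top"):
    p,d=env.read_camera(n);cv2.imwrite(f"pics/{n}3.png",p);P=cloud(n,d);o=np.array([.56,.008,.07])
    h=cv2.cvtColor(p,cv2.COLOR_BGR2HSV);m=(cv2.inRange(h,np.array((12,90,50)),np.array((30,255,255)))>0)&(np.linalg.norm(P-o,axis=-1)<.06)
    q=P[m];print(n,len(q))
    if len(q)>8:
        a=np.radians(11.3);u=q[:,0]*np.cos(a)+q[:,1]*np.sin(a);s=-q[:,0]*np.sin(a)+q[:,1]*np.cos(a)
        f=least_squares(lambda x:np.hypot(s-x[0],q[:,2]-x[1])-.02,[s.mean(),q[:,2].mean()-.01],loss='soft_l1',f_scale=.001).x
        print('u',u.min(),u.max(),'s',f[0]+.1022,'z',f[1])
E
```

```text
t 13.18 pos [ 0.4483 -0.2597  0.17  ] rot [ 1.7998e+02 -8.0000e-02 -1.8370e+01] F [-0.39  0.57  1.19] w 0.0607 g 0.0 q [ 37.   6. -10. 107.   1.  67. -82.]
spindle frame u,s 0.3887 -0.2403
tool shift mm [ -0.8   0.2 100.6] rotvec [ 0.    -0.001 -0.002]
scene 21
u 0.5095222814308835 0.5531108760836971 s -0.008934711136750512 z 0.06748175626865534
top 181
u 0.5101101641138877 0.574741240411218 s -0.0003691150744217636 z 0.0691034670958938
```

>>> drive_tool:
  moves:
    - [[-0.8, 0.2, 35], [0, 0, 0], 0.3]
    - [[0, 0, 35], [0, 0, 0], 0.3]
    - [[0, 0, 22], [0, 0, 0], 0.3]
    - [[0, 0, 10], [0, 0, 0], 0.3]
    - [[0, 0, 0], [0, 0, 0], 0.3]
    - [[0, 0, 0], [0, 0, 0], 0.45]
    - [[0, 0, 0], [0, 0, 0], 0.7]
    - [[0, 0, 0], [0, 0, 0], 0.7]
    - [[0, 0, 0], [0, 0, 0], 0.7]
    - [[0, 0, 0], [0, 0, 0], 0.7]
  newtons: 40

```text
time_s: 14.12
tool_pos: [0.4483, -0.2594, 0.069]
tool_rot: [-180.0, -0.2, -18.2]
force: [0.5, 2.2, 3.8]
grip_width: 0.0398
grasp_force: 39.9
```

```bash
python3 to.py .4476 -.2598 .0694 -18.25
```

```text
t 14.12 pos [ 0.4483 -0.2594  0.069 ] rot [-1.7999e+02 -1.6000e-01 -1.8200e+01] F [0.52 2.2  3.82] w 0.0398 g 39.9 q [ 37.  12. -10. 113.   3.  55. -83.]
spindle frame u,s 0.3888 -0.24
tool shift mm [-0.5  0.6 -0.4] rotvec [-0.    -0.003  0.001]
```

>>> drive_tool:
  moves:
    - [[0, 0, -10], [0, 0, 0], 0.7]
    - [[0, 0, -30], [0, 0, 0], 0.7]
    - [[0, 0, -35], [0, 0, 0], 0.7]
    - [[-8.6, -34.5, -10], [0, 0, 0], 0.7]
    - [[-8.6, -34.5, 0], [0, 0, 0], 0.7]
    - [[-8.6, -34.5, 0], [0, 0, 0], 0.7]
    - [[-8.6, -34.5, 0], [0, 0, 0], 0.7]
    - [[-8.6, -34.5, 0], [0, 0, 0], 0.7]
    - [[-8.6, -34.5, 0], [0, 0, 0], 0.7]
    - [[-8.6, -34.5, 0], [0, 0, 0], 0.7]

```text
time_s: 14.95
tool_pos: [0.4652, -0.01, 0.1535]
tool_rot: [180.0, -0.1, -18.2]
force: [-0.1, 0.0, -0.2]
grip_width: 0.0398
grasp_force: 39.9
```

>>> drive_tool:
  moves:
    - [[0, 0, 0], [0, 0, -0.103], 0.7]
    - [[0, 0, 0], [0, 0, -0.103], 0.7]
    - [[0, 0, 0], [0, 0, -0.103], 0.7]
    - [[0, 0, 0], [0, 0, -0.103], 0.7]
    - [[0, 0, 0], [0, 0, -0.103], 0.7]
    - [[0, 0, 0], [0, 0, 0], 0.7]
    - [[0, 0, 0], [0, 0, 0], 0.7]
    - [[0, 0, 0], [0, 0, 0], 0.7]

```text
time_s: 15.62
tool_pos: [0.4653, -0.0115, 0.1529]
tool_rot: [180.0, -0.0, 11.1]
force: [-0.2, 1.1, -0.4]
grip_width: 0.0393
grasp_force: 39.9
```

```bash
python3 to.py .4662 -.0110 .0793 11.3
```

```text
t 15.62 pos [ 0.4653 -0.0115  0.1529] rot [ 1.7997e+02 -1.0000e-02  1.1120e+01] F [-0.18  1.08 -0.38] w 0.0393 g 39.9 q [ 22.   1. -24. 114.   0.  65. -81.]
spindle frame u,s 0.4541 -0.0003
tool shift mm [ 0.9 -0.4 73.6] rotvec [ 0.    -0.    -0.003]
```

Now down, then forward to the tip.

>>> drive_tool:
  moves:
    - [[0, -0.4, 35], [0, 0, -0.004], 0.7]
    - [[0, 0, 30], [0, 0, 0], 0.7]
    - [[0, 0, 8.6], [0, 0, 0], 0.7]
    - [[0, 0, 0], [0, 0, 0], 0.7]
    - [[0, 0, 0], [0, 0, 0], 0.7]
    - [[0, 0, 0], [0, 0, 0], 0.7]

```text
time_s: 16.12
tool_pos: [0.4667, -0.0109, 0.0806]
tool_rot: [180.0, -0.1, 11.5]
force: [0.6, 1.0, -0.8]
grip_width: 0.0397
grasp_force: 39.9
```

>>> drive_tool:
  moves:
    - [[8, 0, 0], [0, 0, 0], 0.7]
    - [[8, 0, 0], [0, 0, 0], 0.7]
    - [[4, 0, 0], [0, 0, 0], 0.7]
    - [[0, 0, 0], [0, 0, 0], 0.7]
    - [[0, 0, 0], [0, 0, 0], 0.7]

```text
time_s: 16.53
tool_pos: [0.4853, -0.0067, 0.0791]
tool_rot: [-180.0, -0.0, 11.5]
force: [0.7, -0.4, 0.1]
grip_width: 0.0396
grasp_force: 39.9
```

```bash
python3 to.py .4858 -.0071 .0793 11.3
```

```text
t 16.53 pos [ 0.4853 -0.0067  0.0791] rot [-1.7999e+02 -1.0000e-02  1.1520e+01] F [ 0.74 -0.39  0.07] w 0.0396 g 39.9 q [ 21.   9. -25. 116.   4.  56. -84.]
spindle frame u,s 0.4746 0.0006
tool shift mm [ 0.4  0.5 -0.2] rotvec [-0.    -0.     0.004]
```

>>> drive_tool:
  moves:
    - [[2, 0.3, -0.2], [0, 0, 0.003], 0.7]
    - [[2, 0, 0], [0, 0, 0], 0.7]
    - [[2, 0, 0], [0, 0, 0], 0.7]
    - [[2, 0, 0], [0, 0, 0], 0.7]
    - [[0, 0, 0], [0, 0, 0], 0.7]

```text
time_s: 16.95
tool_pos: [0.4932, -0.0055, 0.0792]
tool_rot: [180.0, -0.0, 11.3]
force: [-0.5, -0.9, 0.0]
grip_width: 0.039
grasp_force: 39.9
```

>>> drive_tool:
  moves:
    - [[1.5, 0, 0], [0, 0, 0], 0.7]
    - [[1.5, 0, 0], [0, 0, 0], 0.7]
    - [[1.5, 0, 0], [0, 0, 0], 0.7]
    - [[0, 0, 0], [0, 0, 0], 0.7]

```text
time_s: 17.28
tool_pos: [0.4975, -0.0046, 0.0792]
tool_rot: [180.0, -0.0, 11.3]
force: [0.0, 0.1, -1.4]
grip_width: 0.0394
grasp_force: 39.9
```

>>> drive_tool:
  moves:
    - [[1.5, 0, 0], [0, 0, 0], 0.7]
    - [[1.5, 0, 0], [0, 0, 0], 0.7]
    - [[1.5, 0, 0], [0, 0, 0], 0.7]
    - [[0, 0, 0], [0, 0, 0], 0.7]

```text
time_s: 17.62
tool_pos: [0.502, -0.0037, 0.0792]
tool_rot: [180.0, -0.0, 11.3]
force: [0.1, -0.2, -1.9]
grip_width: 0.0396
grasp_force: 39.9
```

>>> drive_tool:
  moves:
    - [[1.5, 0, 0], [0, 0, 0], 0.7]
    - [[1.5, 0, 0], [0, 0, 0], 0.7]
    - [[1.5, 0, 0], [0, 0, 0], 0.7]
    - [[0, 0, 0], [0, 0, 0], 0.7]

```text
time_s: 17.95
tool_pos: [0.5064, -0.0029, 0.0792]
tool_rot: [180.0, -0.0, 11.3]
force: [0.4, -0.2, 0.2]
grip_width: 0.0393
grasp_force: 39.9
```

>>> drive_tool:
  moves:
    - [[2, 0, 0], [0, 0, 0], 0.7]
    - [[2, 0, 0], [0, 0, 0], 0.7]
    - [[2, 0, 0], [0, 0, 0], 0.7]
    - [[2, 0, 0], [0, 0, 0], 0.7]
    - [[0, 0, 0], [0, 0, 0], 0.7]

```text
time_s: 18.37
tool_pos: [0.5145, -0.0013, 0.0792]
tool_rot: [180.0, -0.0, 11.3]
force: [0.0, 0.3, 1.4]
grip_width: 0.0393
grasp_force: 39.9
```

>>> drive_tool:
  moves:
    - [[2, 0, 0], [0, 0, 0], 0.7]
    - [[2, 0, 0], [0, 0, 0], 0.7]
    - [[2, 0, 0], [0, 0, 0], 0.7]
    - [[2, 0, 0], [0, 0, 0], 0.7]
    - [[2, 0, 0], [0, 0, 0], 0.7]
    - [[2, 0, 0], [0, 0, 0], 0.7]
    - [[0, 0, 0], [0, 0, 0], 0.7]

```text
time_s: 18.95
tool_pos: [0.5263, 0.0012, 0.0793]
tool_rot: [180.0, -0.1, 11.3]
force: [0.3, -0.3, 0.9]
grip_width: 0.0397
grasp_force: 39.9
```

>>> drive_tool:
  moves:
    - [[2, 0, 0], [0, 0, 0], 0.7]
    - [[2, 0, 0], [0, 0, 0], 0.7]
    - [[2, 0, 0], [0, 0, 0], 0.7]
    - [[2, 0, 0], [0, 0, 0], 0.7]
    - [[2, 0, 0], [0, 0, 0], 0.7]
    - [[2, 0, 0], [0, 0, 0], 0.7]
    - [[0, 0, 0], [0, 0, 0], 0.7]

```text
time_s: 19.53
tool_pos: [0.5379, 0.0035, 0.0791]
tool_rot: [-180.0, -0.0, 11.3]
force: [0.0, 0.2, -0.9]
grip_width: 0.0395
grasp_force: 39.9
```

```bash
python3 to.py
```

```text
t 19.53 pos [0.5379 0.0035 0.0791] rot [-1.7999e+02 -3.0000e-02  1.1340e+01] F [ 0.04  0.25 -0.94] w 0.0395 g 39.9 q [ 19.  15. -24. 109.   7.  58. -88.]
spindle frame u,s 0.5281 0.0003
```

>>> drive_tool:
  moves:
    - [[2, 0, 0], [0, 0, 0], 0.7]
    - [[2, 0, 0], [0, 0, 0], 0.7]
    - [[2, 0, 0], [0, 0, 0], 0.7]
    - [[2, 0, 0], [0, 0, 0], 0.7]
    - [[2, 0, 0], [0, 0, 0], 0.7]
    - [[0, 0, 0], [0, 0, 0], 0.7]

```text
time_s: 20.03
tool_pos: [0.5476, 0.0054, 0.0792]
tool_rot: [-180.0, -0.0, 11.3]
force: [0.1, 0.1, -2.3]
grip_width: 0.0394
grasp_force: 39.9
```

>>> drive_tool:
  moves:
    - [[1, 0, 0], [0, 0, 0], 0.7]
    - [[1, 0, 0], [0, 0, 0], 0.7]
    - [[1, 0, 0], [0, 0, 0], 0.7]
    - [[0, 0, 0], [0, 0, 0], 0.7]

```text
time_s: 20.37
tool_pos: [0.5503, 0.0059, 0.0791]
tool_rot: [180.0, -0.0, 11.3]
force: [-0.3, 0.3, -0.7]
grip_width: 0.0395
grasp_force: 39.9
```

>>> drive_tool:
  moves:
    - [[1, 0, 0], [0, 0, 0], 0.7]
    - [[1, 0, 0], [0, 0, 0], 0.7]
    - [[0, 0, 0], [0, 0, 0], 0.7]

```text
time_s: 20.62
tool_pos: [0.5513, 0.0061, 0.0789]
tool_rot: [180.0, 0.1, 11.3]
force: [-1.7, -0.8, 0.5]
grip_width: 0.0394
grasp_force: 39.9
```

>>> drive_tool:
  moves:
    - [[1, 0, 0], [0, 0, 0], 0.7]
    - [[0.5, 0, 0], [0, 0, 0], 0.7]
    - [[0, 0, 0], [0, 0, 0], 0.7]
    - [[0, 0, 0], [0, 0, 0], 0.7]
    - [[0, 0, 0], [0, 0, 0], 0.7]
    - [[0, 0, 0], [0, 0, 0], 0.7]

```text
time_s: 21.12
tool_pos: [0.5533, 0.0065, 0.0789]
tool_rot: [180.0, 0.0, 11.3]
force: [-3.9, -1.1, -0.7]
grip_width: 0.0391
grasp_force: 39.9
```

```bash
python3 to.py
```

```text
t 21.12 pos [0.5533 0.0065 0.0789] rot [1.800e+02 3.000e-02 1.133e+01] F [-3.86 -1.14 -0.69] w 0.0391 g 39.9 q [ 18.  17. -24. 107.   8.  58. -88.]
spindle frame u,s 0.5438 0.0001
```

>>> drive_tool:
  moves:
    - [[-1.5, 0, 0], [0, 0, 0], 0.7]
    - [[0, 0, 0], [0, 0, 0], 0.3]
    - [[0, 0, 0], [0, 0, 0], 0.3]
    - [[0, 0, 0], [0, 0, 0], 0.3]
    - [[0, 0, 0], [0, 0, 0], 0.3]

```text
time_s: 21.53
tool_pos: [0.5531, 0.0065, 0.0797]
tool_rot: [180.0, -0.1, 11.3]
force: [0.7, -0.2, -0.3]
grip_width: 0.0568
grasp_force: 0.0
```

>>> drive_tool:
  moves:
    - [[0, 0, -20], [0, 0, 0], 0.3]
    - [[0, 0, -35], [0, 0, 0], 0.3]
    - [[0, 0, -35], [0, 0, 0], 0.3]
    - [[-13.6, 33.1, 0], [0, 0, 0], 0.3]
    - [[-13.6, 33.1, 0], [0, 0, 0], 0.3]
    - [[-13.6, 33.1, 0], [0, 0, 0], 0.3]
    - [[-13.6, 33.1, 0], [0, 0, 0], 0.3]
    - [[-13.6, 33.1, 0], [0, 0, 0], 0.3]
    - [[-13.6, 33.1, 0], [0, 0, 0], 0.3]
    - [[-13.6, 33.1, 0], [0, 0, 0], 0.3]
    - [[-13.6, 33.1, 0], [0, 0, 0], 0.3]

```text
time_s: 22.45
tool_pos: [0.4974, -0.2766, 0.1697]
tool_rot: [179.9, -0.1, 11.3]
force: [0.4, -0.2, -0.6]
grip_width: 0.0608
grasp_force: 0.0
```

>>> drive_tool:
  moves:
    - [[0, 0, 0], [0, 0, 0.104], 0.3]
    - [[0, 0, 0], [0, 0, 0.104], 0.3]
    - [[0, 0, 0], [0, 0, 0.104], 0.3]
    - [[0, 0, 0], [0, 0, 0.104], 0.3]
    - [[0, 0, 0], [0, 0, 0.1], 0.3]
    - [[0, 0, 0], [0, 0, 0], 0.3]
    - [[0, 0, 0], [0, 0, 0], 0.3]

```text
time_s: 23.03
tool_pos: [0.4978, -0.2747, 0.1694]
tool_rot: [180.0, -0.0, -18.1]
force: [-0.5, -0.6, 0.4]
grip_width: 0.0606
grasp_force: 0.0
```

```bash
python3 to.py .4975 -.275 .0692 -18.25; python3 - <<'E'
from h import *
p,d=env.read_camera("top");q=cv2.imread("pics/top2.png");cv2.imwrite("pics/t4.png",cv2.resize(p[130:230,270:370],None,fx=4,fy=4,interpolation=2))
E
```

```text
t 23.03 pos [ 0.4978 -0.2747  0.1694] rot [ 1.7999e+02 -5.0000e-02 -1.8050e+01] F [-0.53 -0.63  0.39] w 0.0606 g 0.0 q [ 35.  12. -10. 100.   2.  68. -84.]
spindle frame u,s 0.4344 -0.2648
tool shift mm [ -0.3   0.3 100.2] rotvec [ 0.    -0.001  0.003]
```

View pics/t4.png

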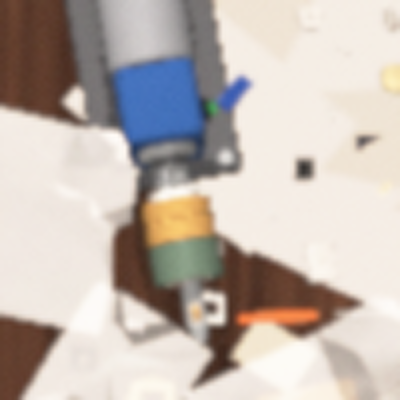

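The picture shows collar (180,218) and wheel (188,260) face to face on the spindle, with the catch free at (197,312). Next is the cap.

>>> drive_tool:
  moves:
    - [[-0.3, 0.3, 35], [0, 0, 0.003], 0.3]
    - [[0, 0, 35], [0, 0, 0], 0.3]
    - [[0, 0, 22], [0, 0, 0], 0.3]
    - [[0, 0, 9.5], [0, 0, 0], 0.3]
    - [[0, 0, 0], [0, 0, 0], 0.3]
    - [[0, 0, 0], [0, 0, 0], 0.45]
    - [[0, 0, 0], [0, 0, 0], 0.7]
    - [[0, 0, 0], [0, 0, 0], 0.7]
    - [[0, 0, 0], [0, 0, 0], 0.7]
    - [[0, 0, 0], [0, 0, 0], 0.7]
  newtons: 55

```text
time_s: 23.92
tool_pos: [0.4983, -0.2749, 0.0692]
tool_rot: [-180.0, -0.2, -18.4]
force: [-0.1, 1.7, 3.3]
grip_width: 0.0394
grasp_force: 55.0
```

```bash
python3 to.py .4662 -.0110 .0694 -18.25
```

```text
t 23.92 pos [ 0.4983 -0.2749  0.0692] rot [-1.800e+02 -1.700e-01 -1.838e+01] F [-0.12  1.7   3.31] w 0.0394 g 55.0 q [ 35.  18. -10. 106.   4.  57. -85.]
spindle frame u,s 0.4348 -0.2651
tool shift mm [-113.7 -240.3   -0.5] rotvec [-0.    -0.003 -0.002]
```

>>> drive_tool:
  moves:
    - [[0, 0, -10], [0, 0, 0], 0.7]
    - [[0, 0, -30], [0, 0, 0], 0.7]
    - [[0, 0, -35], [0, 0, 0], 0.7]
    - [[-14.2, -30, -10], [0, 0, 0], 0.7]
    - [[-14.2, -30, 0], [0, 0, 0], 0.7]
    - [[-14.2, -30, 0], [0, 0, 0], 0.7]
    - [[-14.2, -30, 0], [0, 0, 0], 0.7]
    - [[-14.2, -30, 0], [0, 0, 0], 0.7]
    - [[-14.2, -30, 0], [0, 0, 0], 0.7]
    - [[-14.2, -30, 0], [0, 0, 0], 0.7]
    - [[-14.2, -30, 0], [0, 0, 0], 0.7]

```text
time_s: 24.83
tool_pos: [0.4646, -0.0101, 0.1536]
tool_rot: [180.0, -0.1, -18.4]
force: [0.3, 0.1, -0.6]
grip_width: 0.0389
grasp_force: 55.0
```

>>> drive_tool:
  moves:
    - [[0, 0, 0], [0, 0, -0.104], 0.7]
    - [[0, 0, 0], [0, 0, -0.104], 0.7]
    - [[0, 0, 0], [0, 0, -0.104], 0.7]
    - [[0, 0, 0], [0, 0, -0.104], 0.7]
    - [[0, 0, 0], [0, 0, -0.103], 0.7]
    - [[0, 0, 0], [0, 0, 0], 0.7]
    - [[0, 0, 0], [0, 0, 0], 0.7]

```text
time_s: 25.42
tool_pos: [0.4651, -0.0115, 0.1532]
tool_rot: [180.0, -0.0, 11.2]
force: [0.2, -0.7, -0.9]
grip_width: 0.0393
grasp_force: 55.0
```

```bash
python3 to.py .4662 -.0110 .0794 11.3
```

```text
t 25.42 pos [ 0.4651 -0.0115  0.1532] rot [ 1.7996e+02 -3.0000e-02  1.1170e+01] F [ 0.23 -0.66 -0.91] w 0.0393 g 55.0 q [ 21.   1. -23. 114.   0.  65. -81.]
spindle frame u,s 0.4538 -0.0002
tool shift mm [ 1.1 -0.3 73.8] rotvec [ 0.001 -0.    -0.002]
```

>>> drive_tool:
  moves:
    - [[0, -0.1, 35], [0, 0, -0.001], 0.7]
    - [[0, 0, 30], [0, 0, 0], 0.7]
    - [[0, 0, 8.6], [0, 0, 0], 0.7]
    - [[0, 0, 0], [0, 0, 0], 0.7]
    - [[0, 0, 0], [0, 0, 0], 0.7]

```text
time_s: 25.83
tool_pos: [0.4653, -0.0112, 0.0797]
tool_rot: [-180.0, -0.0, 11.3]
force: [0.4, 1.0, 0.5]
grip_width: 0.0394
grasp_force: 55.0
```

>>> drive_tool:
  moves:
    - [[8, 0, 0], [0, 0, 0], 0.7]
    - [[8, 0, 0], [0, 0, 0], 0.7]
    - [[4, 0, 0], [0, 0, 0], 0.7]
    - [[0, 0, 0], [0, 0, 0], 0.7]
    - [[0, 0, 0], [0, 0, 0], 0.7]

```text
time_s: 26.25
tool_pos: [0.4853, -0.0071, 0.0795]
tool_rot: [180.0, -0.0, 11.4]
force: [-0.1, -0.1, -0.6]
grip_width: 0.0392
grasp_force: 55.0
```

```bash
python3 to.py .4858 -.0071 .0793 11.3
```

```text
t 26.25 pos [ 0.4853 -0.0071  0.0795] rot [ 1.80e+02 -4.00e-02  1.14e+01] F [-0.11 -0.12 -0.63] w 0.0392 g 55.0 q [ 20.   9. -23. 116.   4.  56. -84.]
spindle frame u,s 0.4745 0.0001
tool shift mm [0.5 0.1 0.2] rotvec [ 0.    -0.001  0.002]
```

>>> drive_tool:
  moves:
    - [[2, 0, 0], [0, 0, 0], 0.7]
    - [[2, 0, 0], [0, 0, 0], 0.7]
    - [[2, 0, 0], [0, 0, 0], 0.7]
    - [[2, 0, 0], [0, 0, 0], 0.7]
    - [[2, 0, 0], [0, 0, 0], 0.7]
    - [[0, 0, 0], [0, 0, 0], 0.7]

```text
time_s: 26.75
tool_pos: [0.4949, -0.0052, 0.0791]
tool_rot: [180.0, -0.0, 11.4]
force: [-1.2, 0.4, 0.6]
grip_width: 0.0387
grasp_force: 55.0
```

>>> drive_tool:
  moves:
    - [[1.5, 0, 0], [0, 0, 0], 0.7]
    - [[1.5, 0, 0], [0, 0, 0], 0.7]
    - [[1.5, 0, 0], [0, 0, 0], 0.7]
    - [[0, 0, 0], [0, 0, 0], 0.7]

```text
time_s: 27.08
tool_pos: [0.4992, -0.0043, 0.0791]
tool_rot: [180.0, -0.0, 11.4]
force: [0.4, 0.3, 0.1]
grip_width: 0.0394
grasp_force: 55.0
```

>>> drive_tool:
  moves:
    - [[1.5, 0, 0], [0, 0, 0], 0.7]
    - [[1.5, 0, 0], [0, 0, 0], 0.7]
    - [[1.5, 0, 0], [0, 0, 0], 0.7]
    - [[0, 0, 0], [0, 0, 0], 0.7]

```text
time_s: 27.42
tool_pos: [0.5036, -0.0034, 0.0791]
tool_rot: [-180.0, -0.0, 11.4]
force: [-0.6, -0.2, 0.4]
grip_width: 0.0391
grasp_force: 55.0
```

>>> drive_tool:
  moves:
    - [[2, 0, 0], [0, 0, 0], 0.7]
    - [[2, 0, 0], [0, 0, 0], 0.7]
    - [[2, 0, 0], [0, 0, 0], 0.7]
    - [[2, 0, 0], [0, 0, 0], 0.7]
    - [[0, 0, 0], [0, 0, 0], 0.7]

```text
time_s: 27.83
tool_pos: [0.5114, -0.0019, 0.0791]
tool_rot: [180.0, 0.0, 11.4]
force: [-1.2, -1.1, 0.7]
grip_width: 0.0389
grasp_force: 55.0
```

```bash
python3 to.py
```

```text
t 27.83 pos [ 0.5114 -0.0019  0.0791] rot [180.    0.   11.4] F [-1.19 -1.07  0.66] w 0.0389 g 55.0 q [ 19.  12. -23. 113.   5.  57. -86.]
spindle frame u,s 0.5011 0.0001
```

>>> drive_tool:
  moves:
    - [[2, 0, 0], [0, 0, 0], 0.7]
    - [[2, 0, 0], [0, 0, 0], 0.7]
    - [[2, 0, 0], [0, 0, 0], 0.7]
    - [[2, 0, 0], [0, 0, 0], 0.7]
    - [[0, 0, 0], [0, 0, 0], 0.7]

```text
time_s: 28.25
tool_pos: [0.5201, -0.0002, 0.0794]
tool_rot: [180.0, -0.1, 11.4]
force: [0.7, -1.0, 1.4]
grip_width: 0.0392
grasp_force: 55.0
```

>>> drive_tool:
  moves:
    - [[2, 0, 0], [0, 0, 0], 0.7]
    - [[2, 0, 0], [0, 0, 0], 0.7]
    - [[2, 0, 0], [0, 0, 0], 0.7]
    - [[2, 0, 0], [0, 0, 0], 0.7]
    - [[0, 0, 0], [0, 0, 0], 0.7]

```text
time_s: 28.67
tool_pos: [0.5274, 0.0013, 0.0791]
tool_rot: [180.0, -0.0, 11.4]
force: [0.1, -0.2, -0.3]
grip_width: 0.0394
grasp_force: 55.0
```

>>> drive_tool:
  moves:
    - [[1, 0, 0], [0, 0, 0], 0.7]
    - [[1, 0, 0], [0, 0, 0], 0.7]
    - [[1, 0, 0], [0, 0, 0], 0.7]
    - [[1, 0, 0], [0, 0, 0], 0.7]
    - [[0, 0, 0], [0, 0, 0], 0.7]
    - [[0, 0, 0], [0, 0, 0], 0.7]

```text
time_s: 29.17
tool_pos: [0.5304, 0.0019, 0.0789]
tool_rot: [180.0, 0.0, 11.4]
force: [-1.5, -0.8, 1.6]
grip_width: 0.0392
grasp_force: 55.0
```

```bash
python3 to.py
```

```text
t 29.17 pos [0.5304 0.0019 0.0789] rot [1.800e+02 4.000e-02 1.139e+01] F [-1.54 -0.82  1.62] w 0.0392 g 55.0 q [ 18.  14. -23. 110.   6.  57. -87.]
spindle frame u,s 0.5205 0.0001
```

>>> drive_tool:
  moves:
    - [[1, 0, 0], [0, 0, 0], 0.7]
    - [[1, 0, 0], [0, 0, 0], 0.7]
    - [[0, 0, 0], [0, 0, 0], 0.7]

```text
time_s: 29.42
tool_pos: [0.5314, 0.0021, 0.0786]
tool_rot: [-180.0, 0.2, 11.4]
force: [-4.9, -1.0, 2.9]
grip_width: 0.0392
grasp_force: 55.0
```

>>> drive_tool:
  moves:
    - [[1, 0, 0], [0, 0, 0], 0.7]
    - [[1, 0, 0], [0, 0, 0], 0.7]
    - [[0, 0, 0], [0, 0, 0], 0.7]

```text
time_s: 29.67
tool_pos: [0.5331, 0.0024, 0.0785]
tool_rot: [-180.0, 0.2, 11.4]
force: [-5.7, -1.6, 3.1]
grip_width: 0.0391
grasp_force: 55.0
```

>>> drive_tool:
  moves:
    - [[0.7, 0, 0], [0, 0, 0], 0.7]
    - [[0, 0, 0], [0, 0, 0], 0.7]
    - [[0, 0, 0], [0, 0, 0], 0.7]

```text
time_s: 29.92
tool_pos: [0.5336, 0.0025, 0.0785]
tool_rot: [-180.0, 0.2, 11.4]
force: [-6.0, -1.3, 3.4]
grip_width: 0.0392
grasp_force: 55.0
```

```bash
python3 to.py
```

```text
t 29.92 pos [0.5336 0.0025 0.0785] rot [-180.      0.23   11.37] F [-6.04 -1.29  3.36] w 0.0392 g 55.0 q [ 18.  14. -23. 109.   7.  58. -87.]
spindle frame u,s 0.5237 0.0001
```

>>> drive_tool:
  moves:
    - [[0.5, 0, -0.5], [0, 0, 0], 0.7]
    - [[0.7, 0, 0], [0, 0, 0], 0.7]
    - [[0, 0, 0], [0, 0, 0], 0.7]

```text
time_s: 30.17
tool_pos: [0.5353, 0.0029, 0.0787]
tool_rot: [-180.0, 0.2, 11.4]
force: [-3.9, -0.9, -0.4]
grip_width: 0.0391
grasp_force: 55.0
```

>>> drive_tool:
  moves:
    - [[0.7, 0, 0], [0, 0, 0], 0.7]
    - [[0.7, 0, 0], [0, 0, 0], 0.7]
    - [[0, 0, 0], [0, 0, 0], 0.7]

```text
time_s: 30.42
tool_pos: [0.5365, 0.0032, 0.0787]
tool_rot: [-180.0, 0.2, 11.4]
force: [-6.2, -2.0, -0.6]
grip_width: 0.0394
grasp_force: 55.0
```

>>> drive_tool:
  moves:
    - [[0.7, 0, 0], [0, 0, 0], 0.7]
    - [[0, 0, 0], [0, 0, 0], 0.7]
    - [[0, 0, 0], [0, 0, 0], 0.7]

```text
time_s: 30.67
tool_pos: [0.5366, 0.0032, 0.0787]
tool_rot: [-180.0, 0.3, 11.4]
force: [-7.4, -2.3, 1.1]
grip_width: 0.0393
grasp_force: 55.0
```

```bash
python3 to.py
```

```text
t 30.67 pos [0.5366 0.0032 0.0787] rot [-179.98    0.27   11.37] F [-7.38 -2.34  1.15] w 0.0393 g 55.0 q [ 17.  15. -23. 109.   7.  58. -87.]
spindle frame u,s 0.5268 0.0002
```

>>> drive_tool:
  moves:
    - [[1, 0, 0], [0, 0, 0], 0.7]
    - [[0.5, 0, 0], [0, 0, 0], 0.7]
    - [[0, 0, 0], [0, 0, 0], 0.7]
    - [[0, 0, 0], [0, 0, 0], 0.7]

```text
time_s: 31.0
tool_pos: [0.5366, 0.0032, 0.0785]
tool_rot: [-180.0, 0.5, 11.4]
force: [-11.2, -2.2, 3.6]
grip_width: 0.0391
grasp_force: 55.0
```

>>> drive_tool:
  moves:
    - [[0.7, 0, 0], [0, 0, 0], 0.7]
    - [[0, 0, 0], [0, 0, 0], 0.7]
    - [[0, 0, 0], [0, 0, 0], 0.7]

```text
time_s: 31.25
tool_pos: [0.5367, 0.0032, 0.0785]
tool_rot: [-180.0, 0.5, 11.4]
force: [-13.6, -2.1, 5.5]
grip_width: 0.0391
grasp_force: 55.0
```

```bash
python3 to.py
```

```text
t 31.25 pos [0.5367 0.0032 0.0785] rot [-179.98    0.54   11.36] F [-13.63  -2.14   5.52] w 0.0391 g 55.0 q [ 17.  15. -23. 109.   7.  58. -87.]
spindle frame u,s 0.5269 0.0002
```

>>> drive_tool:
  moves:
    - [[0.4, 0, -0.5], [0, 0, 0], 0.7]
    - [[0, 0, 0], [0, 0, 0], 0.7]
    - [[0, 0, 0], [0, 0, 0], 0.7]
    - [[0, 0, 0], [0, 0, 0], 0.7]

```text
time_s: 31.58
tool_pos: [0.5367, 0.0032, 0.0786]
tool_rot: [-180.0, 0.6, 11.4]
force: [-13.4, -3.3, 4.3]
grip_width: 0.0391
grasp_force: 55.0
```

>>> drive_tool:
  moves:
    - [[-1, 0, 0], [0, 0, 0], 0.7]
    - [[-1, 0, 0], [0, 0, 0], 0.7]
    - [[-1, 0, 0], [0, 0, 0], 0.7]
    - [[-1, 0, 0], [0, 0, 0], 0.7]
    - [[-1, 0, 0], [0, 0, 0], 0.7]
    - [[0, 0, 0], [0, 0, 0], 0.7]
    - [[0, 0, 0], [0, 0, 0], 0.7]

```text
time_s: 32.17
tool_pos: [0.5359, 0.003, 0.0798]
tool_rot: [180.0, 0.0, 11.4]
force: [-3.1, -1.3, -2.0]
grip_width: 0.0388
grasp_force: 55.0
```

>>> drive_tool:
  moves:
    - [[-1, 0, 0], [0, 0, 0], 0.7]
    - [[0, 0, 0], [0, 0, 0], 0.7]
    - [[0, 0, 0], [0, 0, 0], 0.7]

```text
time_s: 32.42
tool_pos: [0.5353, 0.0029, 0.0801]
tool_rot: [180.0, -0.0, 11.4]
force: [-5.1, -0.8, -1.8]
grip_width: 0.0391
grasp_force: 55.0
```

```bash
python3 to.py
```

```text
t 32.42 pos [0.5353 0.0029 0.0801] rot [ 1.7999e+02 -1.0000e-02  1.1400e+01] F [-5.1  -0.75 -1.81] w 0.0391 g 55.0 q [ 18.  14. -23. 109.   7.  58. -87.]
spindle frame u,s 0.5255 0.0002
```

>>> drive_tool:
  moves:
    - [[-1, 0, 0], [0, 0, 0], 0.7]
    - [[0, 0, 0], [0, 0, 0], 0.7]
    - [[0, 0, 0], [0, 0, 0], 0.7]

```text
time_s: 32.67
tool_pos: [0.5345, 0.0028, 0.0802]
tool_rot: [180.0, -0.0, 11.4]
force: [-2.3, -1.1, -1.5]
grip_width: 0.0395
grasp_force: 55.0
```

>>> drive_tool:
  moves:
    - [[-0.7, 0, 0], [0, 0, 0], 0.7]
    - [[0, 0, 0], [0, 0, 0], 0.7]
    - [[0, 0, 0], [0, 0, 0], 0.7]

```text
time_s: 32.92
tool_pos: [0.5342, 0.0027, 0.0803]
tool_rot: [180.0, -0.1, 11.4]
force: [-1.0, -0.1, -2.0]
grip_width: 0.0391
grasp_force: 55.0
```

```bash
python3 to.py
```

```text
t 32.92 pos [0.5342 0.0027 0.0803] rot [ 1.7999e+02 -9.0000e-02  1.1400e+01] F [-1.02 -0.13 -1.97] w 0.0391 g 55.0 q [ 18.  14. -23. 110.   7.  57. -87.]
spindle frame u,s 0.5244 0.0002
```

The force fell to 1 N where the spring alone would give 3.5 N, so the catch is holding. Next: release, lift and look.

>>> drive_tool:
  moves:
    - [[0, 0, 0], [0, 0, 0], 0.3]
    - [[0, 0, 0], [0, 0, 0], 0.3]
    - [[0, 0, 0], [0, 0, 0], 0.3]
    - [[0, 0, 0], [0, 0, 0], 0.3]
    - [[0, 0, -15], [0, 0, 0], 0.3]
    - [[0, 0, -30], [0, 0, 0], 0.3]
    - [[0, 0, -35], [0, 0, 0], 0.3]
    - [[-20, 30, -5], [0, 0, 0], 0.3]
    - [[-20, 30, 0], [0, 0, 0], 0.3]
    - [[-20, 30, 0], [0, 0, 0], 0.3]
    - [[-20, 30, 0], [0, 0, 0], 0.3]
    - [[-20, 30, 0], [0, 0, 0], 0.3]

```text
time_s: 33.92
tool_pos: [0.4648, -0.1657, 0.1657]
tool_rot: [179.9, -0.1, 11.4]
force: [1.1, -0.1, -0.5]
grip_width: 0.061
grasp_force: 0.0
```

>>> drive_tool:
  moves:
    - [[0, 30, 0], [0, 0, 0], 0.3]
    - [[0, 30, 0], [0, 0, 0], 0.3]
    - [[0, 0, 0], [0, 0, 0], 0.3]
    - [[0, 0, 0], [0, 0, 0], 0.3]
    - [[0, 0, 0], [0, 0, 0], 0.3]

```text
time_s: 34.33
tool_pos: [0.4772, -0.2222, 0.165]
tool_rot: [-180.0, -0.0, 11.4]
force: [0.2, 0.3, 0.2]
grip_width: 0.0612
grasp_force: 0.0
```

```bash
python3 - <<'E'
from h import *
a=np.radians(11.3)
I=[]
for n,(r,c) in dict(top=(130,270),scene=(130,280)).items():
    p,d=env.read_camera(n);P=cloud(n,d);h=cv2.cvtColor(p,cv2.COLOR_BGR2HSV)
    I.append(cv2.resize(p[r:r+100,c:c+100],None,fx=4,fy=4,interpolation=2))
    for nm,lo,hi in(("collar",(12,90,50),(30,255,255)),("wheel",(40,20,40),(95,255,255)),("cap",(0,150,60),(6,255,255))):
        m=(cv2.inRange(h,np.array(lo),np.array(hi))>0)&(np.linalg.norm(P-np.array([.547,.005,.08]),axis=-1)<.05)&(P[...,2]>.079);q=P[m]
        u=q@[np.cos(a),np.sin(a),0];print(n,nm,m.sum(),'u',np.percentile(u,[2,50,98]).round(4) if len(q) else'',q[:,2].max().round(4) if len(q) else '')
cv2.imwrite("pics/end.png",np.hstack(I))
E
```

```text
top collar 156 u [0.556  0.5672 0.5785] 0.0922
top wheel 114 u [0.5379 0.546  0.5539] 0.0912
top cap 142 u [0.5143 0.5236 0.5334] 0.0936
scene collar 36 u [0.5569 0.5626 0.5751] 0.0911
scene wheel 65 u [0.5371 0.5459 0.5547] 0.0907
scene cap 76 u [0.5143 0.522  0.5327] 0.0938
```

View pics/end.png

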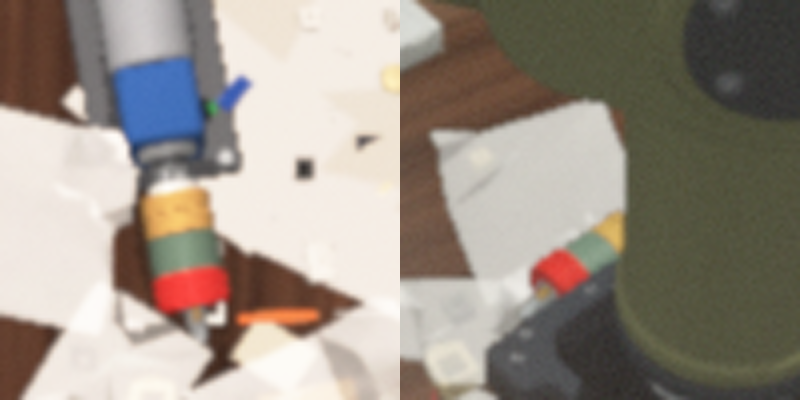

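The picture shows collar, wheel and cap face to face in order, with the brass catch standing free in front of the cap (scene crop 543,292). The stack has moved in about 3 mm from where it rests uncompressed, so it is clamped.

```bash
python3 -c "
from cell import env
print(env.sign_off())"
```

```text
the job is handed in; nothing more can be done
None
```

The collar, wheel and cap are on the spindle in order and clamped behind the catch; pressing peaked at about 14 N and I handed the job in after about 34 s of the 72 s, though sign-off returned no verdict.

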